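Open the push-and-turn medicine bottle on the dresser

TASK

Open the large amber medicine bottle with the white push-and-turn cap: push the cap down against its spring, keep it down while you twist it anticlockwise until its lugs come free, then lift it off and finish still holding it about 5 cm straight above the bottle's open mouth. The bottle must stay standing upright on the dresser, where it is, all the while, and the small blue-capped vial, the sound machine, the tissue box and the remote stay where they are. Do not put the cap down or let go of it: the job ends with the gripper holding it.

Things in the scene. Friction and masses are not known exactly. Their poses are not given: they have to be found in the camera images.
- bottle: Large amber see-through round medicine bottle, loose on the dresser top (z = 0), about 260 g, white label with blue bands. Origin: centre of its underside; z up its axis. Body 72 mm diameter to 76 mm high, shoulder to 91 mm, neck 40 mm diameter to the open rim at 112 mm. Three lugs on the neck lock three in the cap. Only its weight and the push on the cap hold it against turning along.
- cap: White ribbed push-and-turn cap on the bottle, 54 mm diameter, 22 mm high, 30 g, loose; grip it across any diameter from above. Origin: centre of the skirt's lower edge; z up its axis. Locked, that edge is 99 mm and the flat top 121 mm above the bottle's underside, x axis along the bottle's (3 degrees of play). See cap_top for how it opens.
- cap_top (a point): Centre of the cap's flat top, 22 mm above its lower edge. To open: push it down (2.5 mm is the least, 5 mm the hard stop; the spring starts at 4 N, takes 8 N at 2.5 mm, 12 N at the stop), keep pushing, turn anticlockwise seen from above; from 37 to 85 degrees (60 is best) the lugs are in the gaps and it lifts straight off. Otherwise the bottle comes along.
- cap_liner (a joint): How far the sprung liner inside the cap is pressed in by the bottle's rim, in m: 0 with the cap locked at rest, 0.005 pushed fully down, -0.001 when the cap is free.
- small_vial: Bystander: short amber vial with a blue cap, 41 mm diameter, 76 mm high, loose, standing. Origin: centre of its underside.
- sound_machine: Bystander: cream bedside sound machine, a round drum 140 mm in diameter and 74 mm high, loose. Origin: centre of its underside.
- tissue_box: Bystander: light grey cube-shaped tissue box, 112 x 112 x 124 mm high, loose. Origin: centre of its underside.
- remote: Bystander: black television remote lying flat, 172 x 46 x 19 mm, long along its x axis, loose. Origin: centre of its underside.
There are look-alikes about, which are no part of the job. What is meant by the cap is not brown or green, and is the larger of those in its own colour.

How it is judged:
By the outcome, as a careful person would: the job done as asked, in the order asked, and still so for the second after the job is handed in, while the arm keeps its last pose, push and grip.
It also fails if it takes over 32 s, if anything falls off the work surface, if the arm or the gripper's body presses on something with over 40 N, if the wrist force passes 120 N, or if a joint passes its speed limit or range.

ROBOT

A 6-joint arm with a two-finger parallel gripper is mounted at the origin on the work surface. World frame = base frame: x ahead of the robot, y to its left, z up, the work surface at z = 0. Lengths are in m, angles in rad, forces in N, time in s.
With the tool pointing down it reaches from about 0.3 to 0.85 m from the base axis. Payload 4.2 kg.
Tool frame: the origin (TCP) lies at the very end of the fingers, on their centre line; the grasp point (between the pads) lies 19 mm behind it (tcp_to_grasp is the distance from the TCP to the grasp point, in m); z points along the fingers, y is the line along which they close (so a half turn about z gives the same grasp; the last joint's range is limited). The gripper opens to 91 mm and grips with 3 to 60 N. Pads are 32 mm wide; open, the fingers measure 118 mm over their backs; the gripper's body (76 mm by 178 mm) begins 60 mm behind the grasp point.
Start: joints at [-1.347, 0.32, 1.565, -0, 1.257, -0.02], TCP at [0.139, -0.558, 0.214] pointing down, gripper open.
Joint ranges: [-3.11, 3.11], [-0.84, 2.01], [0.21, 2.61], [-1.34, 4.49], [0.05, 2.63], [-2.56, 2.56]. Speed limits (rad/s): [2.57, 2.57, 3.14, 3.14, 3.14, 3.14].

INTERFACE

Orientations are given as a unit quaternion [x, y, z, w].
In Python, from rig import move_to, move_l, goto_joints, set_gripper, pause, ik, get_state, camera, get_calibration, Unreachable, job_done, tcp_to_grasp gives the robot as it stands. Calls block until the motion is done:
- move_to(position, orientation): joint-space move of the TCP to a pose.
- move_l(position, rate=0.15, orientation=None): straight line of the TCP; orientation=None keeps the orientation; rate is the mean speed in m/s.
- goto_joints(angles): joint-space move.
- set_gripper(opening, f_grip=None): finger opening in m; f_grip is the grip in N (None keeps the last); returns when the fingers have stopped.
- pause(seconds).
- ik(position, orientation): joint angles nearest the present ones, or None.
- get_state(): the state.
- camera(name): name is "scene" or "top" or "wrist"; returns (picture, depth): 384x512x3 uint8, red, green, blue; 384x512 float32, m along the optical axis (not along the pixel's ray), 0 where there is no reading.
- get_calibration(name): a dict with "fx", "fy", "cx", "cy" (pixels), "xyz" and "orientation" of the camera in the world. Camera axes: x right, y up, looking along -z (the intrinsics and any distortion apply to the point x, -y, -z); pixel columns grow to the right and rows downward; lengths in m; the calibration is good to about 2 mm. The wrist camera is an equidistant fisheye: a pixel r from the principal point sees the ray r / f radians off the axis. A picture is of the moment at which its call begins: read the wrist's pose just before it. get_calibration takes no time and is no camera call; for the wrist camera it gives the pose at the moment of the call.
A pose or a line that the arm cannot do raises Unreachable and nothing moves.
- job_done(): hands the job in; it is judged then, once.
The state is a dict: "clock": time; "joints": joint angles; "qvel": joint speeds; "joint_efforts": joint torques, N m; "tool_pos": TCP position; "orientation": TCP orientation; "ft_force": force on the tool from outside, world axes, zero at the start; "ft_torque": the same for the moment, N m; "width": finger opening in m; "finger_force": force on a finger pad.
Only numpy, scipy, OpenCV 4.12 (cv2) and the standard library are available. Lean on these libraries where they do the work, as an engineer would, in place of code of your own. Each camera call takes 0.05 s, during which the arm holds its last target. There are 200 camera calls.

## Working session

There is one attempt and no reset: what is moved stays moved. The work goes in short steps, each a Python script; the robot and the scene stay as the last script left them, time stands still between calls to the robot, and variables do not carry over. Pictures are saved under pics/ and viewed, at most 10 in all, crops included, and the job is handed in when it is done.

```bash
mkdir -p pics; python3 - <<'E'
from rig import *
import cv2,numpy as np
for n in ("scene","top"):
    p,d=camera(n); np.save(f"pics/{n}_d.npy",d); cv2.imwrite(f"pics/{n}.png",p[:,:,::-1]); print(n,get_calibration(n))
s=get_state();print(s["clock"],s["orientation"],s["width"],s["ft_force"],tcp_to_grasp)
E
```

```text
scene {'fx': 443.4924351644653, 'fy': 443.4924351644653, 'cx': 251.97319232510628, 'cy': 191.98746291919826, 'xyz': array([1.2804435 , 0.21974768, 1.23711611]), 'orientation': array([0.16502484, 0.22784906, 0.77536279, 0.5653885 ])}
top {'fx': 417.8727970936206, 'fy': 417.8727970936206, 'cx': 255.00197823075968, 'cy': 188.72545809283875, 'xyz': array([0.47895934, 0.02179953, 1.19826097]), 'orientation': array([-0.02592115,  0.0490557 ,  0.71190971, -0.70007585])}
0.1 [ 9.92579342e-01  1.21596368e-01 -6.92896820e-05 -7.53591637e-04] 0.09137119057998262 [ 0.53001787  0.02284978 -0.54965786] 0.0188
```

View pics/scene.png

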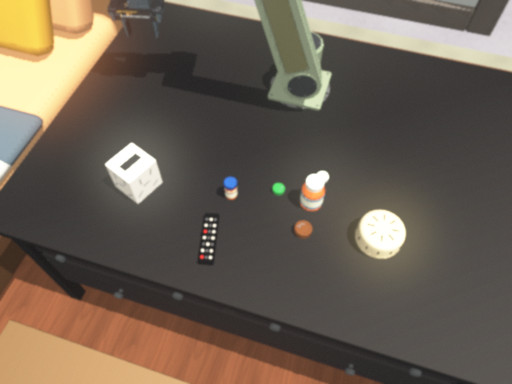

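View pics/top.png

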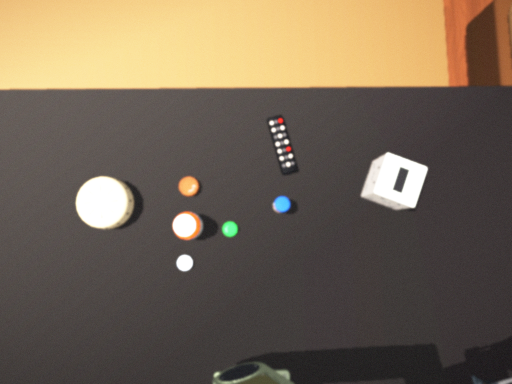

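Both views show the bottle with its white cap (top view about (187,225)). A smaller white loose cap lies at (185,262), with brown and green ones at (189,186) and (230,229). The vial is at (282,204). Next I'll locate the cap by depth.

```bash
cat > h.py <<'E'
from rig import *
import numpy as np, cv2
from scipy.spatial.transform import Rotation as R
def cloud(n,d):
    c=get_calibration(n); v,u=np.mgrid[:d.shape[0],:d.shape[1]]
    P=np.stack([(u-c["cx"])/c["fx"]*d,-(v-c["cy"])/c["fy"]*d,-d],-1)
    return P@R.from_quat(c["orientation"]).as_matrix().T+c["xyz"]
def down(a): # tool down, closing line at yaw a (tool x at yaw a-90+..)
    return (R.from_euler('z',a)*R.from_euler('x',np.pi)).as_quat()
E
python3 - <<'E'
from h import *
for n,(u,v) in (("scene",(314,185)),("top",(187,225))):
    d=np.load(f"pics/{n}_d.npy"); P=cloud(n,d)
    w=P[v-25:v+25,u-25:u+25].reshape(-1,3); w=w[d[v-25:v+25,u-25:u+25].ravel()>0]
    for lo,hi in ((.112,.135),(.02,.11),(.006,.035)):
        q=w[(w[:,2]>lo)&(w[:,2]<hi)]
        if len(q)<3: continue
        (c,r)=cv2.minEnclosingCircle(q[:,:2].astype(np.float32)); print(n,lo,len(q),q.mean(0).round(4),np.round(c,4),round(r,4),np.median(q[:,2]).round(4))
d=np.load("pics/top_d.npy");P=cloud("top",d)
for u,v in ((187,225),(185,262),(189,186),(230,229),(282,204),(104,203)): print(u,v,P[v,u].round(3))
s=get_state();r=R.from_quat(s["orientation"]).as_matrix();print(r.round(2))
img=cv2.imread("pics/top.png")[150:290,70:310]
a=cv2.resize(img,None,fx=3,fy=3,interpolation=2)
cv2.imwrite("pics/c1.png",a)
E
```

```text
scene 0.112 230 [0.5056 0.1666 0.1213] [0.5039 0.1657] 0.028 0.1214
scene 0.02 432 [0.5241 0.1682 0.0659] [0.465  0.1693] 0.0786 0.0726
scene 0.006 231 [0.4681 0.1685 0.0167] [0.4322 0.1562] 0.1145 0.0159
top 0.112 359 [0.5039 0.1666 0.1202] [0.5037 0.1676] 0.0278 0.1203
top 0.02 265 [0.5017 0.1537 0.0748] [0.504  0.1669] 0.0364 0.0795
top 0.006 34 [0.5025 0.1578 0.0187] [0.502  0.1834] 0.0758 0.0194
187 225 [0.503 0.161 0.119]
185 262 [0.403 0.18  0.022]
189 186 [0.615 0.168 0.019]
230 229 [0.492 0.054 0.016]
282 204 [ 0.556 -0.088  0.075]
104 203 [0.566 0.388 0.072]
[[ 0.97  0.24 -0.  ]
 [ 0.24 -0.97  0.  ]
 [ 0.   -0.   -1.  ]]
```

View pics/c1.png

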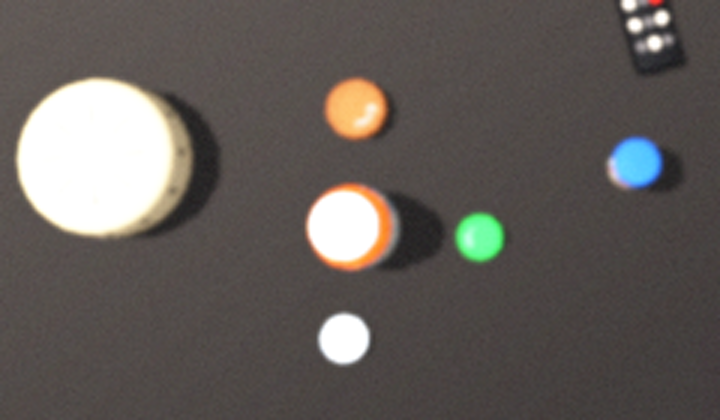

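The cap is centred at about (0.5038, 0.1668) with its top at 0.1205, and both cameras agree to about 1 mm. I'll approach with wrist travel to spare for a 60° anticlockwise turn.

```bash
python3 - <<'E'
from h import *
c=np.array([.5038,.1668])
best=None
for k in np.arange(-180,180,15):
    A,B=[ik([*c,.097],down(np.radians(k+t))) for t in (0,60)]
    if A is None or B is None: continue
    A,B=np.array(A),np.array(B); m=max(abs(A[5]),abs(B[5]))
    if abs(B-A)[:5].max()<.05 and (best is None or m<best[0]): best=(m,k,A,B)
m,k,A,B=best; print(k,A.round(3),B.round(3))
q=down(np.radians(k))
move_to([*c,.20],q); set_gripper(.091); move_l([*c,.0965],.1)
s=get_state(); print(s["clock"],s["tool_pos"],s["ft_force"])
set_gripper(.045,40)
s=get_state(); print(s["clock"],s["tool_pos"],s["ft_force"],s["ft_torque"],s["width"],s["finger_force"],s["joints"])
p,d=camera("top"); cv2.imwrite("pics/t2.png",cv2.resize(p[150:290,70:310,::-1],None,fx=3,fy=3))
p,d=camera("wrist"); cv2.imwrite("pics/w2.png",p[:,:,::-1])
E
```

```text
75 [ 0.298  0.355  1.835 -0.     0.952  0.56 ] [ 0.298  0.355  1.835  0.     0.952 -0.487]
4.3583 [0.50430725 0.16695476 0.09710952] [ 0.10414813 -0.03732103  0.27366654]
5.0167 [0.50361682 0.16684033 0.0965206 ] [-0.7828678   0.27101066  1.32809049] [-0.01842782  0.0563355  -0.01857715] 0.05363797493711829 39.99995833262801 [2.98119856e-01 3.55336887e-01 1.83590874e+00 2.08572674e-04
 9.50676540e-01 5.59850307e-01]
```

View pics/w2.png

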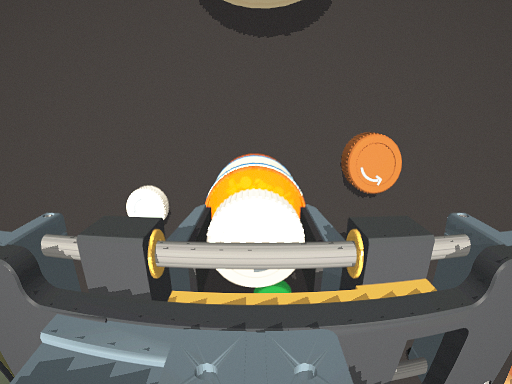

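The wrist view shows the white cap at (255,235) held between the pads, with width 53.6 mm. Next I push down by force, then twist.

```bash
python3 - <<'E'
from h import *
s=get_state(); p0=np.array(s["tool_pos"]); q=s["orientation"]; f0=np.array(s["ft_force"]); 
c=np.array([.5038,.1668]); z=.0965
for i in range(10):
    z-=.001 if i<3 else .0005
    move_l([*c,z],.02,q); s=get_state(); fz=(s["ft_force"]-f0)[2]
    print(round(z,4),(s["tool_pos"]-p0).round(4),round(fz,2),s["width"].__round__(4),round(s["clock"],2))
    if fz>11: break
E
```

```text
0.0955 [ 0.0003  0.0001 -0.0006] 2.7 0.0538 5.37
0.0945 [ 0.0004  0.0001 -0.0016] 4.15 0.0535 5.62
0.0935 [ 0.0005  0.0001 -0.0024] 5.33 0.0537 5.87
0.093 [ 0.0005  0.0001 -0.0028] 6.51 0.0535 6.12
0.0925 [ 0.0005  0.0001 -0.0032] 7.22 0.0531 6.37
0.092 [ 0.0006  0.0001 -0.0036] 7.52 0.0538 6.62
0.0915 [ 0.0006  0.0002 -0.004 ] 6.5 0.0536 6.87
0.091 [ 0.0006  0.0002 -0.0044] 7.56 0.0537 7.12
0.0905 [ 0.0007  0.0002 -0.0048] 8.38 0.0536 7.37
0.09 [ 0.0007  0.0002 -0.0052] 9.81 0.0533 7.62
```

```bash
cat > tw.py <<'E'
from h import *
def show(t):
    s=get_state(); print(t,np.round(s["tool_pos"],4),np.round(s["ft_force"],1),np.round(s["ft_torque"],2),round(s["width"],4),np.round(s["joints"][5],3),round(s["clock"],2)); return s
def top(n):
    p,d=camera("top"); cv2.imwrite(f"pics/{n}.png",cv2.resize(p[150:290,70:310,::-1],None,fx=3,fy=3))
def wr(n):
    p,d=camera("wrist"); cv2.imwrite(f"pics/{n}.png",p[:,:,::-1])
E
python3 - <<'E'
from tw import *
c=np.array([.5038,.1668])
q=get_state()["orientation"]
move_l([*c,.0893],.02,q); s=show("push")
j=np.array(s["joints"]); j=np.array(ik([*c,.0893],down(np.radians(75)))); j5=j[5]
for t in range(6,37,6):
    j[5]=j5-np.radians(t); goto_joints(j.tolist()); s=show(t)
p,d=camera("scene"); cv2.imwrite("pics/s3.png",cv2.resize(p[140:250,250:370,::-1],None,fx=5,fy=5,interpolation=2))
wr("w3")
E
```

```text
push [0.5044 0.167  0.0907] [-2.6 -0.1 12.6] [-0.05  0.47  0.04] 0.0534 0.56 7.87
6 [0.5046 0.167  0.0908] [-1.9 -0.3 12.8] [-0.1   0.42  0.12] 0.0539 0.455 8.12
12 [0.5046 0.1671 0.0908] [-2.9  0.6 10.9] [-0.04  0.35  0.04] 0.0531 0.35 8.37
18 [0.5046 0.167  0.0908] [-1.9  0.3 11.5] [-0.07  0.37 -0.  ] 0.054 0.245 8.62
24 [0.5046 0.167  0.0908] [-2.5 -1.  11.2] [-0.07  0.31  0.04] 0.0535 0.141 8.87
30 [0.5047 0.1671 0.0908] [-1.6  0.8 11.7] [-0.04  0.26  0.09] 0.0535 0.036 9.12
36 [0.5047 0.1671 0.0908] [-2.2 -0.6 10.8] [0.01 0.35 0.07] 0.0533 -0.069 9.37
```

View pics/w3.png

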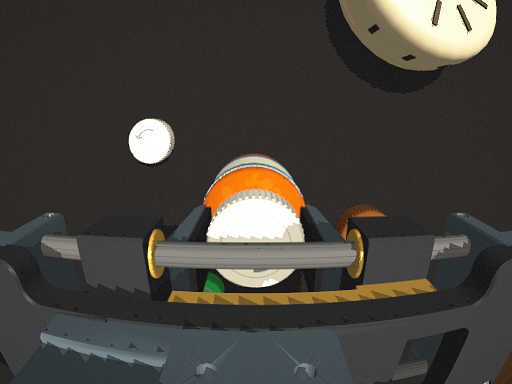

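The wrist view at 36° shows the cap still held at (255,235) and a sliver of the bottle's label above it. To check whether the bottle turned along, I'll compare its label in the scene view before and after.

```bash
python3 - <<'E'
import cv2,numpy as np
a=cv2.imread("pics/scene.png")[140:250,250:370]; a=cv2.resize(a,None,fx=5,fy=5,interpolation=2)
b=cv2.imread("pics/s3.png"); w=[cv2.imread(f"pics/{n}.png")[145:200,195:315] for n in("w2","w3")]
r1=np.hstack([a[100:400,100:500],b[100:400,100:500]])
r2=np.hstack([cv2.resize(x,(400,183)) for x in w])
cv2.imwrite("pics/cmp.png",np.vstack([r1,r2]))
E
```

```text
(no output)
```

View pics/cmp.png

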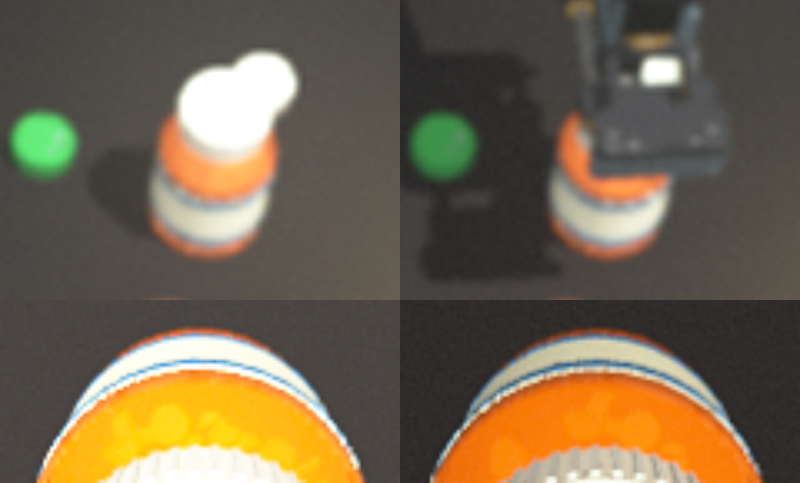

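The label is a full band, so it shows nothing. The pills in the lower row have shifted relative to the gripper, so the bottle did not turn along. I'll continue to 60°, then release the push slowly and weigh what lifts.

```bash
python3 - <<'E'
from tw import *
c=np.array([.5038,.1668])
j=np.array(ik([*c,.0893],down(np.radians(75)))); j5=j[5]
for t in (42,48,54,60,62):
    j[5]=j5-np.radians(t); goto_joints(j.tolist()); s=show(t)
wr("w4"); q=down(np.radians(75-0)); q=get_state()["orientation"]
for z in (.092,.0945,.097,.0985,.100):
    move_l([*c,z],.03,q)
    f=[]
    for _ in range(4): pause(.03); f.append(get_state()["ft_force"][2])
    show(z); print("fz",np.mean(f).round(2))
wr("w5")
a,b=[cv2.imread(f"pics/{n}.png")[140:300,175:335] for n in("w4","w5")]
cv2.imwrite("pics/cmp2.png",cv2.resize(np.hstack([a,b]),(800,400)))
E
```

```text
42 [0.5047 0.1671 0.0908] [-2.  -0.8 11.3] [-0.06  0.33  0.13] 0.0535 -0.174 9.72
48 [0.5048 0.1672 0.0909] [-1.7 -0.7 11.1] [0.02 0.28 0.02] 0.0536 -0.278 9.97
54 [0.5048 0.1672 0.0909] [-1.9 -0.2 10.7] [0.08 0.35 0.02] 0.0539 -0.383 10.22
60 [0.5048 0.1672 0.0909] [-3.   1.1 12.3] [0.13 0.2  0.07] 0.0536 -0.488 10.47
62 [0.5048 0.1673 0.0909] [-1.8  0.1 11.9] [0.1  0.25 0.08] 0.0533 -0.522 10.72
0.092 [0.5047 0.1672 0.0931] [-0.8  0.5  9.3] [0.15 0.17 0.07] 0.0535 -0.523 11.15
fz 8.73
0.0945 [0.5045 0.1671 0.0951] [-1.2  1.3  6.4] [ 0.19  0.02 -0.02] 0.0536 -0.523 11.53
fz 5.63
0.097 [0.504  0.1669 0.097 ] [0.4 0.2 3.5] [ 0.2  -0.17  0.01] 0.0535 -0.523 11.92
fz 2.58
0.0985 [0.5035 0.1666 0.0982] [-0.3  1.   0.3] [ 0.04 -0.16 -0.01] 0.0535 -0.523 12.3
fz -0.08
0.1 [0.5037 0.1668 0.1   ] [-0.2 -0.1 -0.5] [ 0.07 -0.11 -0.04] 0.0533 -0.523 12.68
fz -0.09
```

View pics/cmp2.png

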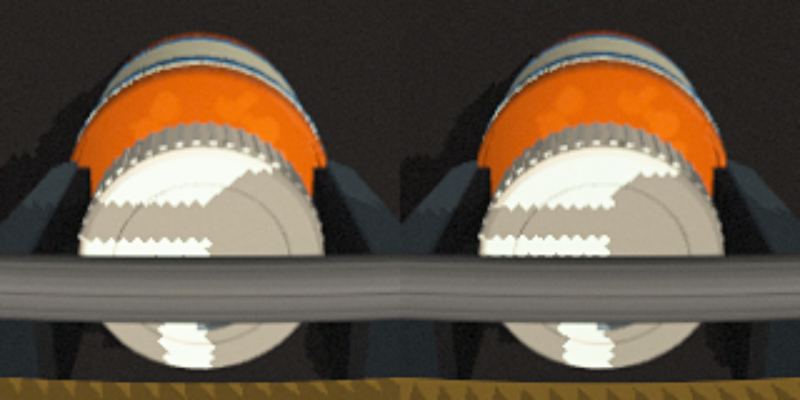

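At TCP z = 0.100 the vertical force is about 0 N with the spring relaxed, so the cap is free and the bottle isn't hanging from it. The pictures show the cap held at the centre and the bottle unmoved. Next I lift straight up.

```bash
python3 - <<'E'
from tw import *
q=get_state()["orientation"]
move_l([.5038,.1668,.108],.03,q); show(1)
move_l([.5038,.1668,.1603],.06,q); pause(.3); show(2)
wr("w6")
p,d=camera("scene"); s=cv2.resize(p[110:260,180:380,::-1],(800,600),interpolation=2)
w=cv2.resize(cv2.imread("pics/w6.png"),(400,300)); P=cloud("scene",d)
cv2.imwrite("pics/f.png",np.hstack([cv2.resize(s,(400,300)),w]))
p,d=camera("top");P=cloud("top",d); v,u=225,187
w=P[195:255,157:217].reshape(-1,3); q=w[(w[:,2]>.02)&(w[:,2]<.1)&(w[:,0]>.45)&(w[:,0]<.56)];print(len(q),cv2.minEnclosingCircle(q[:,:2].astype(np.float32)))
E
```

```text
1 [0.504  0.1668 0.1083] [-0.  -0.   0.5] [ 0.01 -0.13 -0.06] 0.0536 -0.523 13.15
2 [0.5037 0.1668 0.1601] [ 0.  -0.1 -0. ] [ 0.02 -0.16 -0.03] 0.0537 -0.523 14.47
40 ((0.5239607691764832, 0.14263325929641724), 0.015862682834267616)
```

View pics/f.png

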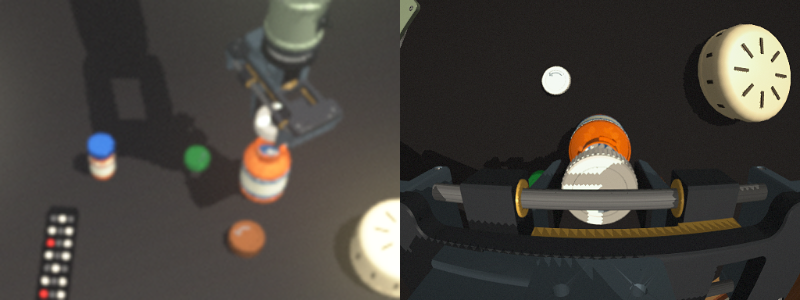

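The bottle stands upright and open at (265,170), with its neck visible. The gripper holds the cap above it at (268,122), and the bystanders look unmoved. I'll hand in.

```bash
python3 -c "
from rig import *
print(job_done())"
```

```text
the job is handed in; nothing more can be done
None
```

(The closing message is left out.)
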